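# Reset the dosing stop of a fish feeder and lock it

### The job

The dosing stop on the feeder's base plate has to be reset. Slacken the big hexagonal jam nut (anticlockwise seen from above) until it no longer bears on its washer, turn the crossbar of the adjuster screw above it clockwise until the bar lies in line with the rib on the base plate, and then tighten the nut again by feel to about 0.41 N m, never over 0.55. Leave the bar in line, do not push the parts lying around, and let go.

Things in the scene. Friction and masses are not known exactly. Their poses are not given: they have to be found in the camera images.
- base: Fixed aluminium base plate 230 x 120 x 12 mm on the table, origin at the centre of its underside, x along its length. A steel boss, 36 mm across, its top 52 mm above the table, stands upright at the origin; washer, nut and screw sit above it on the same upright axis. A grey feed throat, 56 mm across and 34 mm high, stands at x = +83 mm.
- rib (a point): Middle of the long part of the straight dark steel rib, on its top, 66 mm from the upright axis and 26 mm above the table; axes as the base's. The rib is 9 mm wide and runs along the base's x axis through the boss: from x = -106 to -26 mm, and on from 23 to 49 mm beyond the boss.
- washer: Brass spring washer on top of the boss, 44 mm across, 4 mm thick, origin at the centre of its underside, 52 mm above the table. It winds up elastically under the nut as the nut is tightened, and does not drag the screw round.
- nut: Dark steel hexagonal jam nut, 50 mm across flats, 24 mm high, on the washer; origin at its centre (on the upright axis, half-way up, 68 mm above the table), z up; x is square to one pair of flats, the others follow at 60 degrees. Pinch the flats from above, fingers outside the crossbar. Clockwise seen from above tightens; its height does not change noticeably.
- nut_top (a point): Centre of the nut's top face, turning with it. Stiff-running self-locking nut: about 0.25 N m to turn even when free. Past first touch on the washer the torque rises by 0.6 N m per rad of the insert; force on the washer (N) = 55 x (torque while tightening - 0.25). It starts anywhere from lightly nipped to too tight; turning the hexagon 0.8 rad anticlockwise always frees it, by 0.25 to 0.65 rad (2.5 rad of room).
- insert: Threaded steel insert in the nut, hidden by it, origin on the axis at table height, z up. The hexagon is bonded to it by rubber: under torque it leads the insert by 0.5 rad per N m and springs back that far when let go; the insert stays as left. The insert's angle at first touch on the washer differs each time by over 0.5 rad and cannot be read from any pose.
- screw: Crossbar head of the adjuster screw: plain steel bar 36 x 14 mm, 22 mm high, origin at its centre on the same upright axis, 97 mm above the table (underside 6 mm above the nut), x along its 36 mm length, z up. It turns with about 0.04 N m at constant height and stays as left.
- screw_top (a point): Centre of the bar's top face, 108 mm above the table, axes as the bar's. The bar starts 0.6 to 1.2 rad anticlockwise (seen from above) of the base's x axis; stops keep it from going beyond 1.4 rad anticlockwise or 0.8 rad clockwise of that axis.
- tube_a: Bystander, to be left alone: aluminium spacer tube standing on end, 25 mm across, 55 mm high, near the base plate; origin at the centre of its underside.
- tube_b: Bystander, to be left alone: second aluminium spacer tube, same size, near the base plate; origin at the centre of its underside.
- sprocket: Bystander, to be left alone: worn steel sprocket lying flat, 80 mm across, 16 mm high at the hub, near the base plate; origin at the centre of its underside.
- sleeve: Bystander, to be left alone: white ceramic bearing sleeve standing on end, 34 mm across, 30 mm high, near the base plate; origin at the centre of its underside.
- cap: Bystander, to be left alone: orange feeder hopper cap, 96 mm across, 46 mm high; origin at the centre of its underside.
- spanner: Bystander, to be left alone: steel spanner lying flat, 200 mm long; origin at the centre of its underside.
- grease: Bystander, to be left alone: white jar, 66 mm across, 85 mm high; origin at the centre of its underside.

How it is judged:
By the outcome, as a careful person would: the job done as asked, in the order asked, and still so for the second after the job is handed in, with the robot touching nothing.
It also fails if it takes over 70 s, if anything falls off the work surface, if the arm or the gripper's body presses on something with over 40 N, if the wrist force passes 120 N, or if a joint passes its speed limit or range.

### The arm

A 7-joint arm with a two-finger parallel gripper is mounted at the origin on the work surface. World frame = base frame: x ahead of the robot, y to its left, z up, the work surface at z = 0. Lengths are in m, angles in rad, forces in N, time in s.
With the tool pointing down it reaches from about 0.4 to 0.75 m from the base axis. Payload 19.5 kg.
Tool frame: the origin (TCP) lies midway between the tips of the shut fingers; the grasp point (between the pads) lies 19 mm behind it; z points along the fingers, y is the direction in which the jaws open and shut (so a half turn about z gives the same grasp; the last joint's range is limited). The gripper opens to 85 mm and grips with 20 to 120 N. Pads are 22 mm wide; open, the fingers measure 114 mm over their backs; the gripper's body (76 mm by 85 mm) begins 54 mm behind the grasp point. The pads swing forward as they close: fully open they stand 13 mm farther back than shut.
Start: joints at [-1.25, 0.707, -0.028, 1.485, 0.022, 0.951, -0.075], TCP at [0.204, 0.538, 0.231] pointing down, gripper open.
Joint ranges: [-2.71, 2.71], [-0.32, 2.16], [-1.57, 1.52], [0, 2.45], [-1.46, 4.6], [0, 2.02], [-2.83, 2.83]. Speed limits (rad/s): [1.89, 1.89, 2.57, 2.57, 3.01, 3.01, 3.01].

### API

Orientations are given as a rotation vector (axis times angle).
In Python, from bench import * gives the robot as it stands.
- The arm moves only by the tool step_arm, never from a script. Its argument "deltas" is a list of rows, each a list of 5 numbers: the finger opening in cm, from 0 to 8.54, then the shift along the tool's x, y, z in cm, then the turn about the tool's z in degrees. In form: [[claw, x, y, z, twist], ...]. A call has 1 to 12 rows; each row is the pose to reach, as a shift and turn from the pose commanded when the call began, along the tool's axes at that moment; what a row does not reach only later rows make up. A row lasts 1/10 s, in which the tool goes at most 50 mm and 8.59 degrees, less where a joint would pass 70% of its speed; a pose out of reach is approached as far as the arm can. A call with a gripper value outside its range is refused whole. The fingers move at their own pace and stop on an object; "squeeze" is the grip in N (left out, the last holds). Time passes only in rows, so rows that repeat a pose let the fingers close. It gives the time, the measured TCP pose, the force and the opening at its end, in the units of the state.
- get_state(): the state, without advancing time (a new reading comes with each control period).
- grab_frame(name): name is "scene" or "top"; returns (picture, depth): 400x640x3 uint8, red, green, blue; 400x640 float32, m along the optical axis (not along the pixel's ray), 0 where there is no reading.
- camera_info(name): a dict with "fx", "fy", "cx", "cy" (pixels), "R" (3x3) and "t" (3): a world point X has camera coordinates R X + t. Camera axes: x right, y down, z forward; pixel columns grow to the right and rows downward; lengths in m; the calibration is good to about 2 mm. A picture is of the moment at which its call begins. camera_info takes no time and is no camera call.
- close_job(): hands the job in, once; it reports no verdict.
The state is a dict: "t": time; "q": joint angles; "joint_velocities": joint speeds; "joint_efforts": joint torques, N m; "ee_pos": TCP position; "ee_rot": TCP orientation; "wrist_force": force on the tool from outside, world axes, zero at the start; "moment": the same for the moment, N m; "width": finger opening in m.
Only numpy, scipy, OpenCV 4.12 (cv2) and the standard library are available. Lean on these libraries where they do the work, as an engineer would, in place of code of your own. Each camera call takes 0.05 s, during which the arm holds its last target. There are 200 camera calls.

## Working session

There is one attempt and no reset: what is moved stays moved. The work goes in short steps, Python scripts to look and compute and a tool call to move; the robot and the scene stay as the last step left them, time stands still between calls to the robot, and variables do not carry over. Pictures are saved under pics/ and viewed, about 8 in all and at most 12, crops included, and the job is handed in when it is done.

Besides the shell and the picture viewer there is one more tool, called after "Emit:" as name(argument=value, ...) on one line, values as JSON. step_arm: Moves the arm, as the interface text tells. Its arguments: {"type":"object","properties":{"deltas":{"type":"array"},"squeeze":{"type":"number"}},"required":["deltas"]}

```bash
mkdir -p pics; python3 - <<'E'
from bench import *
import cv2,numpy as np
s=get_state();print({k:np.round(v,3).tolist() for k,v in s.items()})
for n in ("top","scene"):
    p,d=grab_frame(n);cv2.imwrite(f"pics/{n}0.png",p[:,:,::-1]);np.save(f"pics/{n}0.npy",d)
    c=camera_info(n);print(n,c)
E
```

```text
{'t': 0.0, 'q': [-1.25, 0.707, -0.028, 1.485, 0.022, 0.951, -0.075], 'joint_velocities': [0.0, -0.002, -0.0, 0.001, 0.0, 0.001, -0.001], 'joint_efforts': [0.0, -88.32, 1.235, -23.617, 0.017, 0.007, -0.0], 'ee_pos': [0.204, 0.537, 0.231], 'ee_rot': [-0.567, -3.09, 0.002], 'wrist_force': [-0.413, 0.231, 0.655], 'moment': [-0.021, 0.008, -0.017], 'width': 0.086}
top {'fx': 438.58213815588965, 'fy': 438.58213815588965, 'cx': 311.63368490419515, 'cy': 196.80028474671155, 'R': array([[ 1.70966939e-02, -9.99852420e-01,  1.68586300e-03],
       [-9.98537360e-01, -1.71606550e-02, -5.12703785e-02],
       [ 5.12917425e-02, -8.06843227e-04, -9.98683386e-01]]), 't': array([0.01239945, 0.4983501 , 1.41061303])}
scene {'fx': 405.03982394511104, 'fy': 405.03982394511104, 'cx': 314.0440439183328, 'cy': 197.39528712078015, 'R': array([[-0.26958714,  0.96291273,  0.01103863],
       [ 0.52837066,  0.15749218, -0.83427852],
       [-0.80507591, -0.21907827, -0.5512327 ]]), 't': array([ 0.10383071, -0.17236361,  1.59170813])}
```

View pics/top0.png

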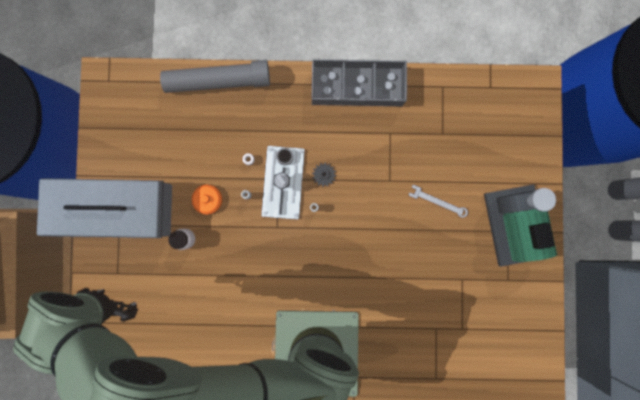

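View pics/scene0.png

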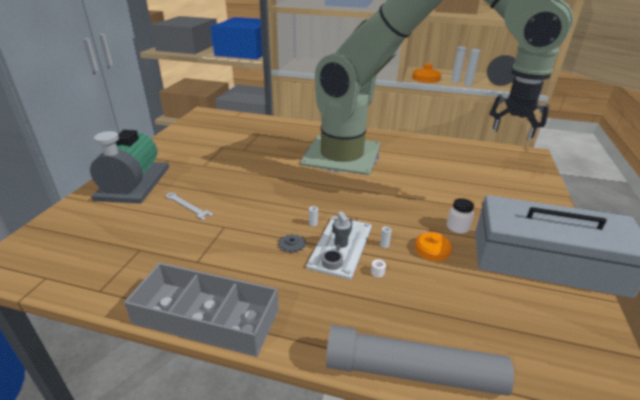

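The top view shows the base plate at about (283,182), the throat at (285,156) and the nut and bar at (282,181). The tubes are at (245,195) and (314,207), the sleeve at (248,159) and the sprocket at (324,174). I'll zoom in and measure next.

```bash
cat > h.py <<'E'
import numpy as np,cv2
from bench import *
def ray(n,u,v,z):
    c=camera_info(n);d=c["R"].T@np.array([(u-c["cx"])/c["fx"],(v-c["cy"])/c["fy"],1]);o=-c["R"].T@c["t"]
    return o+d*(z-o[2])/d[2]
def proj(n,X):
    c=camera_info(n);x=c["R"]@np.array(X)+c["t"];return c["fx"]*x[0]/x[2]+c["cx"],c["fy"]*x[1]/x[2]+c["cy"]
E
python3 - <<'E'
from h import *
t=cv2.imread("pics/top0.png");s=cv2.imread("pics/scene0.png")
a=cv2.resize(t[140:225,235:335],(706,600),interpolation=cv2.INTER_CUBIC)
cv2.imwrite("pics/c1.png",a)
b=cv2.resize(s[200:285,300:400],(706,600),interpolation=cv2.INTER_CUBIC)
cv2.imwrite("pics/c2.png",b)
# plate: bright low-saturation component
hsv=cv2.cvtColor(t,cv2.COLOR_BGR2HSV);m=((hsv[:,:,1]<60)&(hsv[:,:,2]>130)).astype(np.uint8)
m[:140]=0;m[225:]=0;m[:,:258]=0;m[:,306:]=0
cn=max(cv2.findContours(m,0,2)[0],key=cv2.contourArea)
r=cv2.minAreaRect(cn);print(r)
bx=np.array([ray("top",u,v,.012)[:2] for u,v in cv2.boxPoints(r)]);print(bx.round(4),bx.mean(0))
e=[bx[1]-bx[0],bx[2]-bx[1]];print([(np.linalg.norm(x),np.degrees(np.arctan2(x[1],x[0]))) for x in e])
for n,u,v,z in [("throat",285,156,.034),("tubeA",245.5,195,.055),("tubeB",314,207,.055),("sprocket",324,174,.01),("sleeve",248,159,.03),("cap",208,199,.046)]: print(n,ray("top",u,v,z)[:2].round(3))
E
```

```text
((282.5345153808594, 182.08621215820312), (38.45005798339844, 72.00044250488281), 4.763641834259033)
[[0.4318 0.1858]
 [0.6662 0.1717]
 [0.6579 0.0464]
 [0.4236 0.0615]] [0.54488501 0.11636337]
[(np.float64(0.23485571381238207), np.float64(-3.4467203086169533)), (np.float64(0.1256087657437229), np.float64(-93.80173646324224))]
throat [0.627 0.109]
tubeA [0.498 0.229]
tubeB [0.464 0.013]
sprocket [ 0.573 -0.018]
sleeve [0.616 0.228]
cap [0.484 0.349]
```

View pics/c1.png

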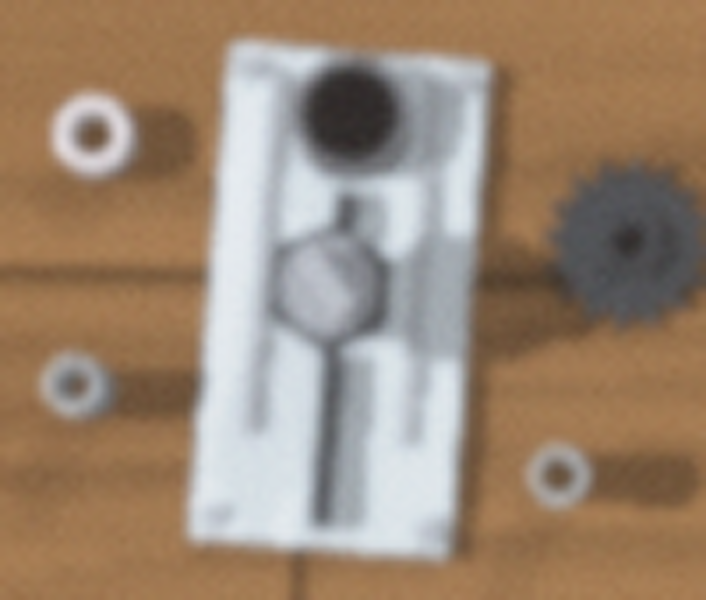

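View pics/c2.png

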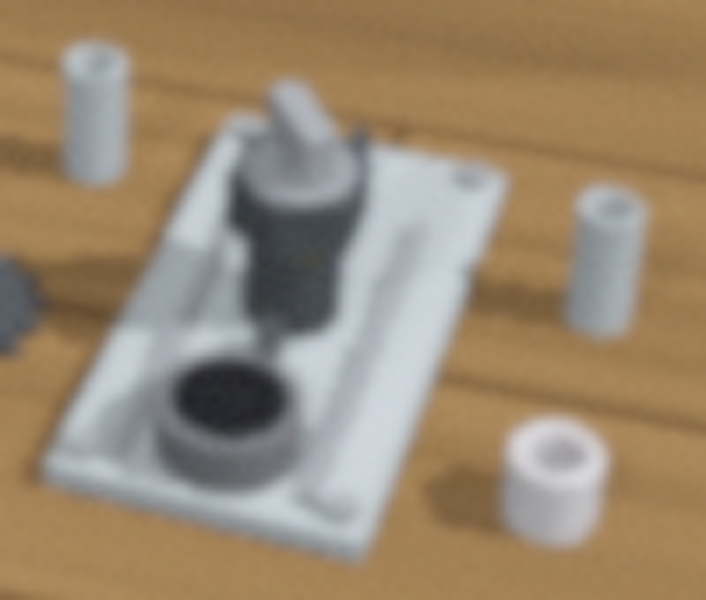

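The crops show the rib running from (322,520) to (350,200), with the hexagon centred at about (331,288) and vertices roughly up and down. The bar's long axis slants about 30° or more anticlockwise from the rib. Next I'll average some frames and fit these.

```bash
cat > meas.py <<'E'
from h import *
a=np.mean([grab_frame("top")[0].astype(np.float32) for _ in range(12)],0)[:,:,::-1]
np.save("pics/avg.npy",a)
g=a.mean(2);sat=a.max(2)-a.min(2)
def P(pts,z): return np.array([ray("top",u,v,z)[:2] for u,v in pts])
def ang(X):
    vx,vy,x,y=cv2.fitLine(X.astype(np.float32),cv2.DIST_HUBER,0,.001,.001).ravel();s=np.sign(vx);return np.degrees(np.arctan2(s*vy,s*vx)),(x,y),(s*vx,s*vy)
def cross(row,u0,u1,th):
    r=row[u0:u1];i=np.where((r[:-1]-th)*(r[1:]-th)<0)[0]
    return [u0+k+(th-r[k])/(r[k+1]-r[k]) for k in i]
L,R,B=[],[],[]
for v in range(152,212):
    c=cross(sat[v],258,285,45); 
    if c: L.append((c[-1],v))
    c=cross(sat[v],290,308,45)
    if c: R.append((c[0],v))
for v in range(192,212):
    k=np.arange(276,287);i=k[np.argmin(g[v,k])];s=g[v,i-1:i+2];B.append((i+.5*(s[0]-s[2])/(s[0]-2*s[1]+s[2]),v))
for n,q,z in (("L",L,.012),("R",R,.012),("rib",B,.026)):
    al,p,d=ang(P(q,z));print(n,len(q),round(al,2),"y at x=.545:",round(p[1]+(0.545-p[0])*d[1]/d[0],4),"x=.45",round(p[1]+(0.45-p[0])*d[1]/d[0],4))
print("throat",ray("top",*np.array([285,156]),.034)[:2])
c1=cv2.resize(a[165:197,266:298].astype(np.uint8),(512,512),interpolation=cv2.INTER_CUBIC);cv2.imwrite("pics/nut.png",c1)
for n,u,v,z in (("nut",331,288,.08),): print(n,ray("top",235+u/7.06-.43,140+v/7.06-.43,z)[:2])
E
python3 meas.py
```

```text
L 60 -3.7 y at x=.545: 0.1794 x=.45 0.1856
R 56 -3.36 y at x=.545: 0.0504 x=.45 0.056
rib 20 -3.93 y at x=.545: 0.1143 x=.45 0.1209
throat [0.62670711 0.10873418]
nut [0.54397946 0.11533492]
```

View pics/nut.png

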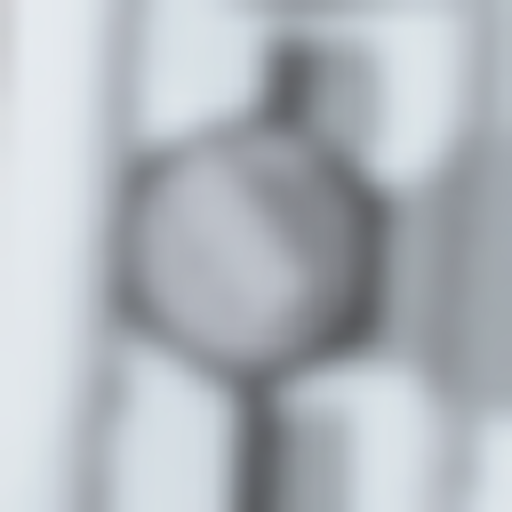

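The fits agree: rib yaw is about −3.7°, the axis is at about (0.5445, 0.1155), and one pair of flats lies parallel to the rib (normal at about 86°). Now I'll move above it.

Emit:
step_arm(deltas=[[8.5,-4,-2.3,0,0],[8.5,-8,-4.7,0,-2],[8.5,-12,-7,0,-4],[8.5,-16,-9.4,0,-6],[8.5,-20,-11.7,0,-8],[8.5,-24,-14,0,-10],[8.5,-28,-16.4,0,-12],[8.5,-32,-18.7,0,-14],[8.5,-36,-21,0,-16],[8.5,-40,-23.4,0,-17],[8.5,-44,-25.7,0,-17],[8.5,-46.8,-27.4,0,-17]], squeeze=60)

```text
t: 1.9
ee_pos: [0.5459, 0.1123, 0.2313]
ee_rot: [0.107, 3.139, -0.001]
wrist_force: [-0.5, 1.2, -0.3]
width: 0.0853
```

```bash
cat >> h.py <<'E'
from scipy.spatial.transform import Rotation as Ro
def st(tx=None,ty=None,n=1):
    s=get_state();R=Ro.from_rotvec(s["ee_rot"]).as_matrix();p=np.array(s["ee_pos"])
    print("t",round(s["t"],2),"p",p.round(4),"yawY",round(np.degrees(np.arctan2(R[1,1],R[0,1])),2),"tilt",R[:2,2].round(3),"w",round(s["width"],4),"F",np.round(s["wrist_force"],1),"M",np.round(s["moment"],3),"q",np.round(s["q"],2),"e7",np.round(s["joint_efforts"][6],3))
    if tx: print("tool delta cm",(R.T@(np.array([tx,ty,p[2]])-p)*100).round(2))
E
python3 -c "
from h import *
st(.5445,.1155)"
```

```text
t 1.9 p [0.5459 0.1123 0.2313] yawY 86.08 tilt [ 0.    -0.001] w 0.0853 F [-0.5  1.2 -0.3] M [ 0.075 -0.021 -0.015] q [-0.15  0.68 -0.2   1.55  0.16  0.93  1.09] e7 -1.1
tool delta cm [ 0.16  0.31 -0.  ]
```

Emit:
step_arm(deltas=[[8.5,0.16,0.3,3,0],[8.5,0.16,0.3,7,0],[8.5,0.16,0.3,11,0],[8.5,0.16,0.3,13.5,0],[8.5,0.16,0.3,15.5,0],[8.5,0.16,0.3,17,0],[8.5,0.16,0.3,18,0],[8.5,0.16,0.3,18.5,0],[8.5,0.16,0.3,18.5,0],[7,0.16,0.3,18.5,0],[7,0.16,0.3,18.5,0]])

```text
t: 3.0
ee_pos: [0.5432, 0.1184, 0.0469]
ee_rot: [0.104, 3.139, 0.0]
wrist_force: [0.1, 0.0, -0.8]
width: 0.07
```

```bash
python3 -c "
from h import *
st(.5445,.1155)
a=grab_frame('top')[0];b=grab_frame('scene')[0]
A=cv2.resize(a[140:225,235:335],(470,400),interpolation=3);B=cv2.resize(b[170:255,290:360],(329,400),interpolation=3)
cv2.imwrite('pics/d1.png',np.hstack([A,B])[:,:,::-1])"
```

```text
t 3.0 p [0.5432 0.1184 0.0469] yawY 86.21 tilt [0.001 0.   ] w 0.07 F [ 0.1  0.  -0.8] M [ 0.041 -0.041 -0.045] q [-0.2   0.95 -0.14  1.72  0.24  0.48  1.01] e7 0.002
tool delta cm [-0.15 -0.28  0.  ]
```

View pics/d1.png

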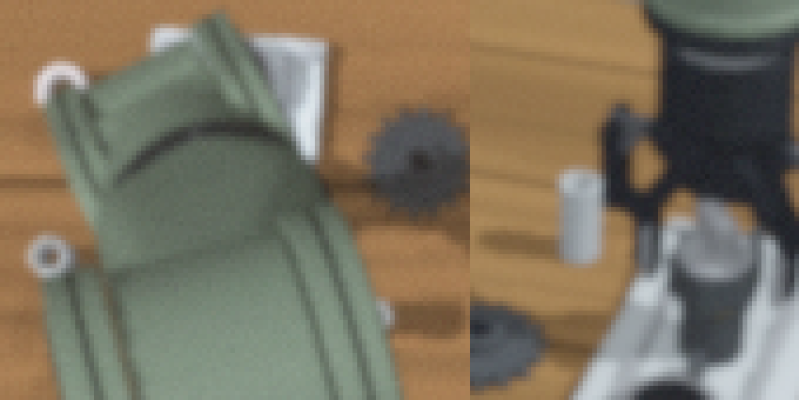

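The fingers straddle the nut with the bar between them, and the tubes are clear. I'll correct by about 3 mm and close gently.

Emit:
step_arm(deltas=[[7,-0.15,-0.28,0,0],[7,-0.15,-0.28,0,0],[6,-0.15,-0.28,0,0],[5.4,-0.15,-0.28,0,0],[4.6,-0.15,-0.28,0,0],[4.6,-0.15,-0.28,0,0],[4.6,-0.15,-0.28,0,0]], squeeze=25)

```text
t: 3.8
ee_pos: [0.5447, 0.1181, 0.0469]
ee_rot: [0.101, 3.138, 0.006]
wrist_force: [-0.8, 12.1, 9.8]
width: 0.0496
```

```bash
python3 -c "
from h import *
st(.5445,.1155)"
```

```text
t 3.8 p [0.5447 0.1181 0.0469] yawY 86.32 tilt [0.002 0.003] w 0.0496 F [-0.8 12.1  9.8] M [2.651 0.194 0.028] q [-0.2   0.95 -0.14  1.72  0.24  0.48  1.02] e7 -0.02
tool delta cm [ 0.   -0.26 -0.  ]
```

Emit:
step_arm(deltas=[[4.6,0,0.28,0,0],[4.6,0,0.28,0,0],[4.6,0,0.28,0,0],[4.6,0,0.28,0,0]], squeeze=70)

```text
t: 4.2
ee_pos: [0.5448, 0.1186, 0.0471]
ee_rot: [0.103, 3.139, 0.001]
wrist_force: [-2.1, -0.1, 15.6]
width: 0.049
```

```bash
python3 -c "
from h import *
st()"
```

```text
t 4.2 p [0.5448 0.1186 0.0471] yawY 86.22 tilt [0.001 0.   ] w 0.049 F [-2.1 -0.1 15.6] M [0.035 0.516 0.044] q [-0.2   0.95 -0.14  1.72  0.24  0.49  1.01] e7 -0.006
```

Emit:
step_arm(deltas=[[4.6,0,0,-0.05,-3],[4.6,0,0,-0.05,-6],[4.6,0,0,-0.05,-9],[4.6,0,0,-0.05,-12]])

```text
t: 4.6
ee_pos: [0.5447, 0.1183, 0.0472]
ee_rot: [-0.228, 3.133, -0.0]
wrist_force: [-0.4, -0.4, 7.9]
width: 0.0492
```

```bash
python3 -c "
from h import *
st()"
```

```text
t 4.6 p [0.5447 0.1183 0.0472] yawY 98.32 tilt [ 0.001 -0.   ] w 0.0492 F [-0.4 -0.4  7.9] M [-0.125  0.156 -0.201] q [-0.17  0.96 -0.19  1.71  0.32  0.5   1.15] e7 -0.91
```

Emit:
step_arm(deltas=[[4.6,0,0,0,-4],[4.6,0,0,0,-8],[4.6,0,0,0,-12],[4.6,0,0,0,-16],[4.6,0,0,0,-20],[4.6,0,0,0,-24],[4.6,0,0,0,-28],[4.6,0,0,0,-32],[4.6,0,0,0,-36],[4.6,0,0,0,-40]])

```text
t: 5.6
ee_pos: [0.545, 0.1176, 0.0472]
ee_rot: [-1.286, 2.866, -0.002]
wrist_force: [1.5, -4.7, 6.6]
width: 0.0488
```

```bash
python3 -c "
from h import *
st()"
```

```text
t 5.6 p [0.545  0.1176 0.0472] yawY 138.32 tilt [ 0.001 -0.001] w 0.0488 F [ 1.5 -4.7  6.6] M [-0.838 -0.326 -0.378] q [-0.09  0.97 -0.36  1.71  0.58  0.57  1.62] e7 -1.346
```

```bash
python3 -c "
from h import *
for i in range(6):
    grab_frame('top'); s=get_state(); print(np.round(s['moment'],3),np.round(s['wrist_force'],1),round(s['joint_efforts'][6],3))"
```

```text
[-0.679 -0.287 -0.255] [ 1.4 -3.3  8.3] -1.019
[-0.83  -0.335 -0.305] [ 1.1 -5.4  8.5] 1.606
[-0.817 -0.306 -0.229] [ 0.6 -3.4  7.7] 0.79
[-0.844 -0.346 -0.253] [ 0.5 -4.7  7.8] 0.403
[-0.836 -0.323 -0.241] [ 2.  -3.7  7.9] 0.289
[-0.84  -0.34  -0.238] [ 1.  -4.2  7.8] 0.261
```

The moment has settled at −0.25 N m, so the nut is running free. I'll release it, rise, and pinch the crossbar with its axis at about 42°, which puts the tool y at about 132°.

Emit:
step_arm(deltas=[[6.5,0,0,0,0],[8,0,0,0,0],[8,0,0,-1,0],[8,0,0,-3,3],[8,0,0,-3.9,6],[8,0,0,-3.9,6],[6,0,0,-3.9,6],[4,0,0,-3.9,6],[2.5,0,0,-3.9,6],[1.2,0,0,-3.9,6],[1.2,0,0,-3.9,6],[1.2,0,0,-3.9,6]], squeeze=25)

```text
t: 7.1
ee_pos: [0.5451, 0.1177, 0.0857]
ee_rot: [-1.13, 2.93, -0.001]
wrist_force: [5.2, -3.6, -2.1]
width: 0.0133
```

```bash
python3 -c "
from h import *
st()"
```

```text
t 7.1 p [0.5451 0.1177 0.0857] yawY 132.19 tilt [ 0.001 -0.001] w 0.0133 F [ 5.2 -3.6 -2.1] M [-0.643 -1.184 -0.056] q [-0.08  0.91 -0.37  1.69  0.51  0.64  1.57] e7 0.024
```

Emit:
step_arm(deltas=[[1.2,0,0,0,5],[1.2,0,0,0,10],[1.2,0,0,0,15],[1.2,0,0,0,20],[1.2,0,0,0,25],[1.2,0,0,0,30],[1.2,0,0,0,35],[1.2,0,0,0,40],[1.2,0,0,0,43],[1.2,0,0,0,45],[1.2,0,0,0,45.9],[1.2,0,0,0,45.9]], squeeze=35)

```text
t: 8.3
ee_pos: [0.5448, 0.1185, 0.0858]
ee_rot: [0.101, 3.139, 0.001]
wrist_force: [5.0, 1.0, -3.3]
width: 0.0134
```

Emit:
step_arm(deltas=[[1.2,0,0,0,0],[1.2,0,0,0,0]])

```text
t: 8.5
ee_pos: [0.5448, 0.1186, 0.0858]
ee_rot: [0.1, 3.139, 0.001]
wrist_force: [4.7, 1.7, -3.8]
width: 0.0131
```

```bash
python3 -c "
from h import *
st()"
```

```text
t 8.5 p [0.5448 0.1186 0.0858] yawY 86.36 tilt [0.001 0.   ] w 0.0131 F [ 4.7  1.7 -3.8] M [ 0.406 -1.09  -0.025] q [-0.19  0.89 -0.16  1.7   0.23  0.57  1.02] e7 0.035
```

Emit:
step_arm(deltas=[[3,0,0,0,0],[5,0,0,0,0],[6,0,0,0,0],[6,0,0,-4,0],[6,0,0,-8,0],[6,0,0,-12,0],[6,0,5,-13,0],[6,0,10,-13,0],[6,0,15,-13,0],[6,0,20,-13,0],[6,0,25,-13,0],[6,0,30,-13,0]])

```text
t: 9.7
ee_pos: [0.5633, 0.4185, 0.216]
ee_rot: [0.101, 3.14, -0.0]
wrist_force: [0.9, 0.0, -0.5]
width: 0.0599
```

```bash
sed -i 's#pics/nut.png#pics/nut2.png#' meas.py; python3 meas.py; python3 -c "
from h import *
st(.5448,.1184)
b=np.mean([grab_frame('scene')[0].astype(float) for _ in range(8)],0).astype(np.uint8)
B=cv2.resize(b[205:275,305:375],(512,512),interpolation=3)
A=cv2.imread('pics/nut2.png');A=cv2.resize(A,(288,288));A=cv2.copyMakeBorder(A,0,224,0,0,0)
cv2.imwrite('pics/e1.png',np.hstack([A,B[:,:,::-1]]))"
```

```text
L 60 -3.62 y at x=.545: 0.1796 x=.45 0.1856
R 58 -3.39 y at x=.545: 0.0507 x=.45 0.0563
rib 20 -3.96 y at x=.545: 0.1143 x=.45 0.1209
throat [0.62670711 0.10873418]
nut [0.54397946 0.11533492]
t 10.3 p [0.5639 0.4162 0.216 ] yawY 86.28 tilt [ 0. -0.] w 0.0602 F [-0.1 -0.1 -1. ] M [0.007 0.007 0.028] q [-0.63  0.95 -0.16  0.93  0.14  1.27  0.74] e7 0.003
tool delta cm [ -0.03 -29.84   0.  ]
```

View pics/e1.png

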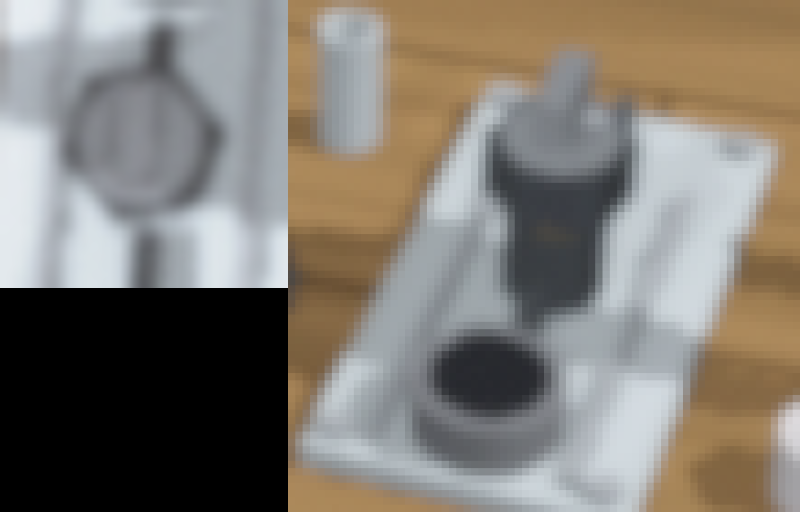

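The bar now lies along the rib, and the plate and rib fits repeat (−3.4 to −4.0°, with the bar set at −3.7°). I'll go back and take the nut with the tool y at 131°, its expected angle after springing back.

Emit:
step_arm(deltas=[[8,0,-5,0,-5],[8,0,-10,0,-12],[8,0,-15,0,-19],[8,0,-20,0,-26],[8,0,-25,0,-33],[8,0,-29,0,-40],[8,0,-29.8,0,-45],[8,0,-29.8,0,-45],[8,0,-29.8,0,-45],[8,0,-29.8,3,-45]])

```text
t: 11.7
ee_pos: [0.5458, 0.1213, 0.1879]
ee_rot: [-1.104, 2.935, -0.0]
wrist_force: [0.5, 0.5, -0.8]
width: 0.0799
```

```bash
python3 -c "
from h import *
st(.5448,.1184)"
```

```text
t 11.7 p [0.5458 0.1213 0.1879] yawY 131.23 tilt [0.005 0.002] w 0.0799 F [ 0.5  0.5 -0.8] M [ 0.005 -0.038  0.018] q [-0.06  0.76 -0.41  1.6   0.37  0.86  1.67] e7 1.325
tool delta cm [ 0.27 -0.15 -0.  ]
```

Emit:
step_arm(deltas=[[8,0,0,2,0],[8,0,0,4,0],[8,0,0,5,0],[8,0,0,5,0]])

```text
t: 12.1
ee_pos: [0.544, 0.1203, 0.1349]
ee_rot: [1.108, -2.938, -0.0]
wrist_force: [1.2, -0.2, -0.3]
width: 0.0801
```

```bash
python3 -c "
from h import *
st(.5448,.1184)"
```

```text
t 12.1 p [0.544  0.1203 0.1349] yawY 131.32 tilt [-0.002 -0.   ] w 0.0801 F [ 1.2 -0.2 -0.3] M [0.046 0.005 0.028] q [-0.08  0.83 -0.37  1.66  0.41  0.74  1.64] e7 -0.33
tool delta cm [ 0.07 -0.19 -0.  ]
```

Emit:
step_arm(deltas=[[8,0.05,-0.12,2,0],[8,0.05,-0.12,4.5,0],[8,0.05,-0.12,7,0],[8,0.05,-0.12,8.4,0],[8,0.05,-0.12,8.8,0],[6.5,0.05,-0.12,8.8,0],[5.4,0.05,-0.12,8.8,0],[4.6,0.05,-0.12,8.8,0],[4.6,0.05,-0.12,8.8,0],[4.6,0.05,-0.12,8.8,0]], squeeze=25)

```text
t: 13.1
ee_pos: [0.5456, 0.1181, 0.0489]
ee_rot: [-1.107, 2.938, -0.001]
wrist_force: [-0.2, -0.6, 6.1]
width: 0.0499
```

```bash
python3 -c "
from h import *
st(.5448,.1184)"
```

```text
t 13.1 p [0.5456 0.1181 0.0489] yawY 131.29 tilt [0.002 0.   ] w 0.0499 F [-0.2 -0.6  6.1] M [-0.166 -0.052  0.004] q [-0.12  0.96 -0.3   1.71  0.49  0.54  1.58] e7 0.003
tool delta cm [ 0.04  0.07 -0.  ]
```

Emit:
step_arm(deltas=[[4.6,0,0,0,0],[4.6,0,0,0,0],[4.6,0,0,0,2],[4.6,0,0,0,4],[4.6,0,0,0,6],[4.6,0,0,0,8],[4.6,0,0,0,10],[4.6,0,0,0,12],[4.6,0,0,0,14],[4.6,0,0,0,16]], squeeze=70)

```text
t: 14.1
ee_pos: [0.5456, 0.1182, 0.0491]
ee_rot: [-0.686, 3.064, -0.0]
wrist_force: [-1.3, -1.0, 10.7]
width: 0.0487
```

```bash
cat > tq.py <<'E'
from h import *
grab_frame("top");grab_frame("top");grab_frame("top")
M,E=[],[]
for i in range(8):
    grab_frame("top");s=get_state();M.append(s["moment"][2]);E.append(s["joint_efforts"][6])
print("Mz",np.mean(M).round(4),np.std(M).round(3),"e7",np.mean(E).round(3),np.std(E).round(3));st()
E
python3 tq.py
```

```text
Mz 0.2454 0.036 e7 -0.265 0.023
t 14.65 p [0.5456 0.1182 0.049 ] yawY 115.32 tilt [0.002 0.   ] w 0.0492 F [-1.2 -0.9 10.5] M [-0.165  0.199  0.291] q [-0.15  0.96 -0.23  1.71  0.38  0.52  1.39] e7 -0.253
```

Emit:
step_arm(deltas=[[4.6,0,0,0,2],[4.6,0,0,0,4],[4.6,0,0,0,6],[4.6,0,0,0,8],[4.6,0,0,0,8],[4.6,0,0,0,8]])

```text
t: 15.25
ee_pos: [0.5455, 0.1183, 0.0491]
ee_rot: [-0.473, 3.104, 0.0]
wrist_force: [-1.0, -0.2, 10.4]
width: 0.0489
```

```bash
sed -i 's/range(8)/range(7)/; 2d' tq.py; python3 tq.py
```

```text
Mz 0.245 0.029 e7 -0.256 0.006
t 15.6 p [0.5455 0.1183 0.0491] yawY 107.32 tilt [0.002 0.   ] w 0.049 F [-0.5 -1.2 10. ] M [-0.123  0.228  0.239] q [-0.17  0.95 -0.2   1.71  0.33  0.51  1.3 ] e7 -0.253
```

Emit:
step_arm(deltas=[[4.6,0,0,0,2],[4.6,0,0,0,4],[4.6,0,0,0,6],[4.6,0,0,0,8],[4.6,0,0,0,8],[4.6,0,0,0,8]])

```text
t: 16.2
ee_pos: [0.5455, 0.1184, 0.0491]
ee_rot: [-0.255, 3.129, 0.001]
wrist_force: [-1.5, 0.3, 10.3]
width: 0.0491
```

```bash
python3 tq.py
```

```text
Mz 0.2337 0.029 e7 -0.257 0.006
t 16.55 p [0.5455 0.1183 0.0491] yawY 99.33 tilt [0.002 0.001] w 0.049 F [-1.2 -0.   9.7] M [-0.078  0.226  0.29 ] q [-0.19  0.95 -0.16  1.71  0.28  0.5   1.21] e7 -0.253
```

Joint 7 effort is the quieter torque signal, steady at 0.253 N m while the nut runs free.

Emit:
step_arm(deltas=[[4.6,0,0,0,2],[4.6,0,0,0,4],[4.6,0,0,0,6],[4.6,0,0,0,8],[4.6,0,0,0,8],[4.6,0,0,0,8]])

```text
t: 17.15
ee_pos: [0.5455, 0.1184, 0.0491]
ee_rot: [-0.036, 3.14, 0.001]
wrist_force: [-0.6, -0.9, 10.5]
width: 0.0493
```

```bash
python3 tq.py
```

```text
Mz 0.2352 0.029 e7 -0.258 0.006
t 17.5 p [0.5455 0.1185 0.0491] yawY 91.33 tilt [0.002 0.001] w 0.0488 F [-1.6  1.  10.6] M [0.001 0.314 0.223] q [-0.2   0.95 -0.13  1.71  0.22  0.49  1.12] e7 -0.254
```

Emit:
step_arm(deltas=[[4.6,0,0,0,2],[4.6,0,0,0,4],[4.6,0,0,0,6],[4.6,0,0,0,8],[4.6,0,0,0,8],[4.6,0,0,0,8]])

```text
t: 18.1
ee_pos: [0.5456, 0.1185, 0.0491]
ee_rot: [0.183, 3.134, 0.001]
wrist_force: [-1.1, 0.5, 9.6]
width: 0.049
```

```bash
python3 tq.py
```

```text
Mz 0.3215 0.03 e7 -0.327 0.006
t 18.45 p [0.5455 0.1185 0.0491] yawY 83.34 tilt [0.002 0.001] w 0.049 F [-1.6  0.9  9.9] M [0.065 0.228 0.277] q [-0.22  0.95 -0.1   1.71  0.17  0.48  1.03] e7 -0.324
```

Emit:
step_arm(deltas=[[4.6,0,0,0,2],[4.6,0,0,0,4],[4.6,0,0,0,6],[4.6,0,0,0,7],[4.6,0,0,0,7],[4.6,0,0,0,7]])

```text
t: 19.05
ee_pos: [0.5456, 0.1186, 0.0491]
ee_rot: [0.373, 3.118, 0.002]
wrist_force: [-0.2, 0.3, 9.8]
width: 0.049
```

```bash
python3 tq.py
```

```text
Mz 0.3902 0.029 e7 -0.388 0.003
t 19.4 p [0.5456 0.1186 0.0491] yawY 76.35 tilt [0.002 0.001] w 0.049 F [-0.9  1.2  9.9] M [0.181 0.185 0.392] q [-0.24  0.95 -0.07  1.71  0.12  0.48  0.95] e7 -0.386
```

Emit:
step_arm(deltas=[[4.6,0,0,0,1],[4.6,0,0,0,2],[4.6,0,0,0,2.7],[4.6,0,0,0,2.7],[4.6,0,0,0,2.7]])

```text
t: 19.9
ee_pos: [0.5456, 0.1186, 0.0491]
ee_rot: [0.447, 3.108, 0.002]
wrist_force: [-1.1, 0.9, 10.7]
width: 0.0492
```

```bash
python3 tq.py
```

```text
Mz 0.4131 0.023 e7 -0.411 0.002
t 20.25 p [0.5456 0.1186 0.0491] yawY 73.65 tilt [0.002 0.001] w 0.049 F [-0.1  1.8 10.1] M [0.172 0.138 0.378] q [-0.24  0.95 -0.06  1.71  0.1   0.48  0.92] e7 -0.41
```

The torque reads 0.41 N m. I'll let go, rise and move aside for the last look.

Emit:
step_arm(deltas=[[6,0,0,0,0],[8,0,0,0,0],[8,0,0,0,0],[8,0,0,-3,0],[8,0,0,-7,0],[8,0,0,-11,0],[8,0,0,-15,0],[8,0,5,-17,0],[8,0,10,-17,0],[8,0,15,-17,0],[8,0,20,-17,0],[8,0,25,-17,0]])

```text
t: 21.45
ee_pos: [0.6135, 0.353, 0.2181]
ee_rot: [0.447, 3.11, 0.0]
wrist_force: [0.0, 0.1, 0.6]
width: 0.0797
```

Emit:
step_arm(deltas=[[8,0,4,0,0],[8,0,6,0,0],[8,0,6,0,0]])

```text
t: 21.75
ee_pos: [0.6297, 0.4112, 0.2159]
ee_rot: [-0.443, -3.108, 0.0]
wrist_force: [-0.0, 0.5, -1.0]
width: 0.08
```

```bash
python3 -c "
from h import *
st()
n=6
a=np.mean([grab_frame('top')[0].astype(float) for _ in range(n)],0).astype(np.uint8)
b=np.mean([grab_frame('scene')[0].astype(float) for _ in range(n)],0).astype(np.uint8)
A=cv2.resize(a[145:217,238:338],(500,360),interpolation=3);B=cv2.resize(b[210:270,310:360],(300,360),interpolation=3)
A2=cv2.resize(a[165:197,266:298],(240,240),interpolation=3);A2=cv2.copyMakeBorder(A2,0,0,0,560,0)
cv2.imwrite('pics/f1.png',np.vstack([np.hstack([A,B]),A2])[:,:,::-1])"
```

```text
t 21.75 p [0.6297 0.4112 0.2159] yawY 73.77 tilt [-0.002  0.   ] w 0.08 F [-0.   0.5 -1. ] M [-0.003  0.017 -0.001] q [-0.61  1.09 -0.03  0.57  0.03  1.48  0.66] e7 -0.438
```

View pics/f1.png

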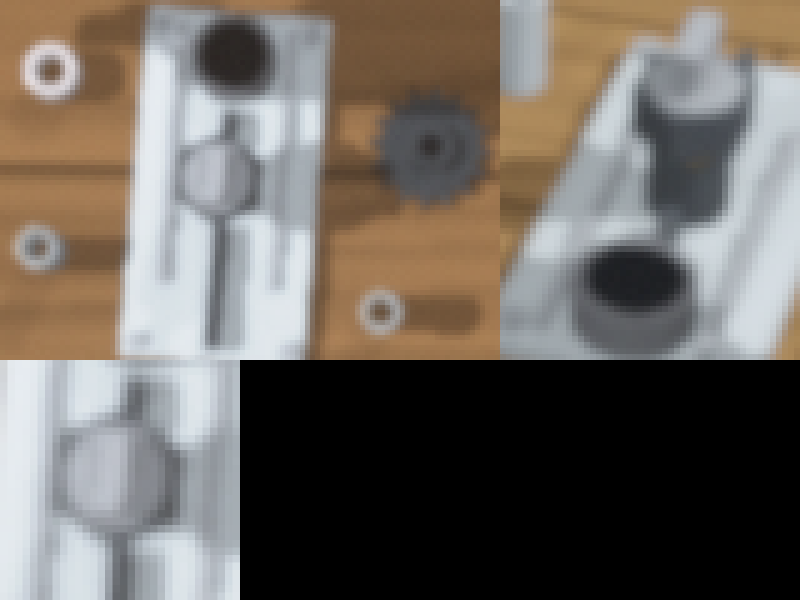

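The bar's bright edge at (120,440)–(125,500) in the crop runs in line with the rib. The tubes, sleeve and sprocket are where they started, and the gripper is open and clear. I'll hand in.

```bash
python3 -c "
from bench import *
print(close_job())"
```

```text
the job is handed in; nothing more can be done
None
```

I reset the dosing stop in the order asked and handed it in at about 22 s of robot time.

- **Slackening:** I turned the nut about 52° (0.91 rad) anticlockwise. The resisting torque settled at 0.25 N m, which is the free-running value, so the nut was off its washer.
- **Crossbar:** I pinched the bar and turned it about 46° clockwise to a measured heading of −3.6°. The rib and plate edges fitted at −3.4 to −4.0°. The top view afterwards showed the bar in line with the rib to within what the picture resolves, and it still looked in line after tightening.
- **Tightening:** Torque stayed at 0.25 N m until the nut touched the washer, then rose to a final held reading of 0.411 N m at joint 7 and 0.413 N m at the wrist. The highest averaged reading was 0.413 N m, well under 0.55. Single wrist readings scatter by about 0.03 N m.
- **Release:** The gripper was open and clear with no force on it. The tubes, sleeve and sprocket looked undisturbed in the last picture. I did not check the cap, spanner or jar there.

**Disagreements and gaps:**
- The upright axis felt through the gripper was about 3 mm further left (+y) than the camera gave, so I used the felt position.
- Torque past first touch rose slightly faster than the stated stiffness predicts, about 0.0089 against 0.008 N m per degree. I stopped on the measured torque, not the angle.
- I did not grip the bar again after tightening, so its final alignment rests on the picture alone.

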